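# Hold a busbar link against the shunt's shoulder for bolting

## Robot

A 6-joint arm with a two-finger parallel gripper is mounted at the origin on the work surface. World frame = base frame: x ahead of the robot, y to its left, z up, the work surface at z = 0. Lengths are in m, angles in rad, forces in N, time in s.
With the tool pointing down it reaches from about 0.35 to 0.775 m from the base axis. Payload 5.5 kg.
Tool frame: the origin (TCP) lies at the very end of the fingers, on their centre line; the grasp point (between the pads) lies behind it (env.hold_point_z is the z of the grasp point in the tool frame, in m); z points along the fingers, y is the line along which they close (so a half turn about z gives the same grasp; the last joint's range is limited). The gripper opens to 85 mm and grips with 20 to 120 N. Pads are 22 mm wide; open, the fingers measure 114 mm over their backs; the gripper's body (76 mm by 85 mm) begins 54 mm behind the grasp point. The pads swing forward as they close: fully open they stand 13 mm farther back than shut.
Start: joints at [1.159, 0.313, 0.046, 1.304, 0, 1.431], TCP at [0.154, 0.554, 0.208] pointing down, gripper open.
Joint ranges: [-2.76, 2.76], [-0.86, 1.69], [-1.03, 1.26], [-2.2, 2.34], [-1.47, 1.5], [-3.14, 3.14]. Speed limits (rad/s): [2.57, 2.57, 3.14, 3.14, 3.14, 3.14].

## Interface

Orientations are given as a unit quaternion [w, x, y, z].
In Python, from workcell import env gives the robot as it stands.
- The arm moves only by the tool arm_command, never from a script. Its argument "rows" is a list of rows, each an object with "delta_pos": the shift along the tool's x, y, z scaled (see below), a list of three; "rot": the turn, a rotation vector about the tool's x, y, z scaled (see below), a list of three; "fingers": the closure, from 0 (fully open) to 1 (shut). A call has 1 to 20 rows; each row shifts and turns the commanded pose from where the row before left it, along the tool's axes as they then stand; what a row does not reach is not made up. The controller multiplies each number of a shift by 0.02 m and each number of a turn by 360 degrees. A row lasts 1/10 s, in which the tool goes at most 50 mm and 8.59 degrees, less where a joint would pass 70% of its speed; a pose out of reach is approached as far as the arm can. A call with a number of a shift or a turn outside -1 to 1 is refused whole. A call with a gripper value outside its range is refused whole. The fingers move at their own pace and stop on an object; "squeeze" is the grip in N (left out, the last holds). Time passes only in rows, so rows that do not move let the fingers close. It gives the time, the measured TCP pose, the force and the opening at its end, in the units of the state.
- env.get_state(): the state, without advancing time (a new reading comes with each control period).
- env.read_camera(name): name is "side" or "top"; returns (picture, depth): 384x512x3 uint8, blue, green, red; 384x512 float32, m along the optical axis (not along the pixel's ray), 0 where there is no reading.
- env.get_calibration(name): a dict with "mtx" (3x3 intrinsics, pixels), "R" (3x3) and "t" (3): a world point X has camera coordinates R X + t. Camera axes: x right, y down, z forward; pixel columns grow to the right and rows downward; lengths in m; the calibration is good to about 2 mm. A picture is of the moment at which its call begins. get_calibration takes no time and is no camera call.
- env.hand_in(): hands the job in, once; it reports no verdict.
The state is a dict: "clock": time; "joint_pos": joint angles; "qvel": joint speeds; "tau": joint torques, N m; "tcp_pos": TCP position; "orientation": TCP orientation; "wrist_force": force on the tool from outside, world axes, zero at the start; "ft_torque": the same for the moment, N m; "finger_gap": finger opening in m.
Only numpy, scipy, OpenCV 4.12 (cv2) and the standard library are available. Lean on these libraries where they do the work, as an engineer would, in place of code of your own. Each camera call takes 0.05 s, during which the arm holds its last target. There are 200 camera calls.

## Task

Be the third hand for the fitter who is about to bolt the loose wide copper link bar to the current shunt: pick the bar up in the gripper, lay its two-slot end flat on the shunt's free landing so that the slots come over the two tapped holes, square and in the middle, and butt that end gently up against the shoulder. Keep the bar pushed against the shoulder with a steady force of about 10 N, and finish like that: still gripping, still pushing, nothing let go, because only you carry the bar's free end. Do not ram the shunt, and leave everything else on the table where it is.

Things in the scene. Friction and masses are not known exactly. Their poses are not given: they have to be found in the camera images.
- shunt: High-current shunt, fixed to the table: a black base board (320 x 110 x 12 mm) with two stepped bronze end blocks, 70 mm wide, and a pack of dark upright resistance plates between them, all in one line. The origin is at table height below the middle of the free shoulder; x points level out of that shoulder along the free landing, z up. The other end (towards -x, to x = -293 mm) already carries a bolted link bar on a white ribbed insulator and is not to be touched.
- head: The tall part of the shunt's free end block, 30 mm long (x = -30 to 0 mm), 70 mm wide, its top 78 mm above the table (two small screws on it reach 86 mm). Its upright flat face at x = 0 is the shoulder: the stop, 32 mm high above the landing. Same origin and axes as the shunt. It does not give: once a held bar touches it, each tenth of a millimetre of further travel adds about 1 N or more.
- landing (a point): Foot of the shoulder in its middle, on the top face of the free landing, 46 mm above the table; axes as the shunt. The landing is flat, 65 mm long (x = 0 to 65 mm) and 70 mm wide (y = -35 to 35 mm), with two tapped 8 mm holes in line at x = 18 and 46 mm, y = 0. Beyond it the base board, 12 mm high, runs on to x = 85 mm, then comes free table. A bar in place lies with its length along x, its two-slot end at x = 0, and reaches out to x = 170 mm.
- link_center (a point): Centre of the link bar (half-way up): a loose flat copper bar 170 mm long, 40 mm wide, 10 mm thick, about 0.6 kg, lying flat on the table at the start. x runs along its length from the two-slot end to the end with one round 14 mm hole, y across its width, z up. Two slots, each 10 mm along and 18 mm across the bar, lie 18 and 46 mm from the two-slot end (x = -67 and -39 mm). Its centre of mass is here. Grip it across its 40 mm width.
- link_end (a point): Middle of the lower edge of the link bar's two-slot end, 85 mm along -x from its centre, on its underside; axes as the bar.
- link: The same link bar; origin at the middle of its underside, 5 mm below its centre, axes as above. Bar and landing rub on each other with a friction coefficient of about 1, so a bar laid heavily on the landing drags before it reaches the shoulder.
- spare_link: Bystander: small copper bar 120 x 25 x 6 mm with one round hole at each end, lying loose to the left. Origin under its middle.
- multimeter: Bystander: hand multimeter lying on its back, 200 x 95 x 50 mm. Origin under its middle, x along its length.
- pliers: Bystander: locking pliers lying flat, about 210 x 60 x 16 mm. Origin under the middle, x along the length.
- torque_wrench: Bystander: small torque wrench 250 mm long, 22 mm high, lying beside the shunt. Origin under its middle, x along its length.
- bolt_tray: Bystander: open plastic tray of bolts and washers, 100 x 100 x 32 mm. Origin under its middle.
- insulator_a: Bystander: white ribbed standoff insulator, 44 mm in diameter, 46 mm high, standing loose beside the shunt. Origin under its middle.
- insulator_b: Bystander: white ribbed standoff insulator, 44 mm in diameter, 46 mm high, standing loose beside the shunt. Origin under its middle.
Things that resemble listed ones, but are neither listed nor needed, are in the scene too. What is shaped like the link but blue, green or yellow is not meant.

How it is judged:
By the outcome, as a careful person would: the job done as asked, in the order asked, and still so for the second after the job is handed in, while the arm keeps its last pose, push and grip.
It also fails if it takes over 48 s, if anything falls off the work surface, if the arm or the gripper's body presses on something with over 40 N, if the wrist force passes 120 N, or if a joint passes its speed limit or range.

## Working session

There is one attempt and no reset: what is moved stays moved. The work goes in short steps, Python scripts to look and compute and a tool call to move; the robot and the scene stay as the last step left them, time stands still between calls to the robot, and variables do not carry over. Pictures are saved under pics/ and viewed, on a budget of 10 in all, crops included, one or two more only if the job needs it, and the job is handed in when it is done.

Besides the shell and the picture viewer there is one more tool, called after ">>>" as a command line: name --argument value ..., lists and objects as JSON in quotes. arm_command: Moves the arm, as the interface text tells. Shifts and turns lie within -1 to 1; 1 stands for 0.02 m of shift or 360 degrees of turn. Its arguments: {"type":"object","properties":{"rows":{"type":"array","items":{"type":"object","properties":{"delta_pos":{"type":"array","items":{"type":"number","minimum":-1,"maximum":1}},"rot":{"type":"array","items":{"type":"number","minimum":-1,"maximum":1}},"fingers":{"type":"number"}}}},"squeeze":{"type":"number"}},"required":["rows"]}

```bash
mkdir -p pics; ls
python3 - <<'E'
from workcell import env
import cv2,numpy as np
print(env.get_state(), env.hold_point_z)
for n in ("top","side"):
    p,d=env.read_camera(n); np.savez(f"{n}0.npz",p=p,d=d); cv2.imwrite(f"pics/{n}0.png",p)
    c=env.get_calibration(n); print(n,c)
E
```

```text
pics
{'clock': 0.0, 'joint_pos': array([ 1.15934259e+00,  3.14021623e-01,  4.49788835e-02,  1.30359712e+00,
       -1.56239995e-05,  1.43119811e+00]), 'qvel': array([ 1.27865980e-04,  4.46316910e-04,  1.19601886e-03,  1.30092616e-03,
       -1.13032836e-03,  8.59248330e-05]), 'tau': array([ 8.04133051e-04, -4.80624354e+01,  2.98534065e+01,  1.93365372e-02,
       -1.07353319e-04, -1.44032600e-05]), 'tcp_pos': array([0.15418833, 0.55336694, 0.2069968 ]), 'orientation': array([-2.43252196e-04,  1.35509508e-01,  9.90775617e-01, -8.89125148e-04]), 'wrist_force': array([-0.11884147,  0.39575856,  0.1671709 ]), 'ft_torque': array([-0.0223882 ,  0.03565685, -0.01782454]), 'finger_gap': 0.08512549394727606} -0.0187
top {'mtx': array([[468.2638317 ,   0.        , 253.1794088 ],
       [  0.        , 468.2638317 , 194.26656823],
       [  0.        ,   0.        ,   1.        ]]), 'R': array([[-0.02712088, -0.99959243, -0.00891234],
       [-0.98725647,  0.02818261, -0.15662187],
       [ 0.15680921,  0.00455105, -0.98761843]]), 't': array([0.11773936, 0.48245515, 1.16721472])}
side {'mtx': array([[418.80271858,   0.        , 248.97185798],
       [  0.        , 418.80271858, 193.75259233],
       [  0.        ,   0.        ,   1.        ]]), 'R': array([[ 0.96776639, -0.25183727, -0.0024924 ],
       [-0.19559155, -0.74531594, -0.63737595],
       [ 0.1586574 ,  0.61731851, -0.77054895]]), 't': array([-0.4307986 ,  0.21780696,  0.95156918])}
```

View pics/top0.png

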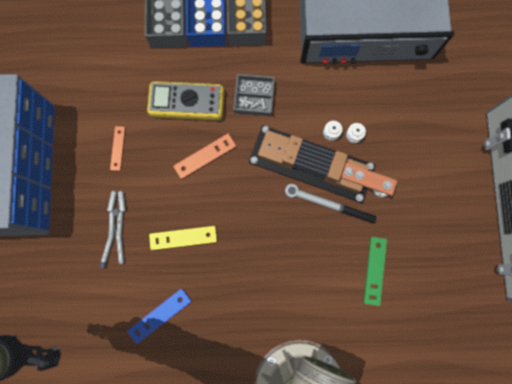

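View pics/side0.png

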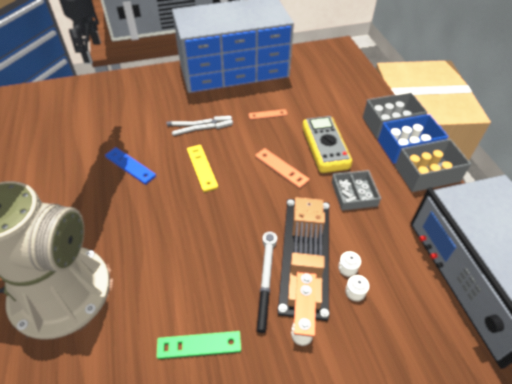

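The link is the bar at top-view (205,156), with its slots at the right-hand end. The shunt runs from (262,145) to (395,185) and its free landing is the left end. I'll measure both from colour masks.

```bash
cat > h.py <<'E'
import cv2,numpy as np
from workcell import env
def ray(n,uv,z):
    c=env.get_calibration(n); uv=np.atleast_2d(np.float64(uv))
    d=np.c_[(uv-c['mtx'][:2,2])/[c['mtx'][0,0],c['mtx'][1,1]],np.ones(len(uv))]@c['R']
    o=-c['R'].T@c['t']; return o+d*((z-o[2])/d[:,2])[:,None]
def cloud(n,d):
    c=env.get_calibration(n); v,u=np.mgrid[:384,:512]
    X=np.stack([(u-c['mtx'][0,2])/c['mtx'][0,0]*d,(v-c['mtx'][1,2])/c['mtx'][1,1]*d,d],-1)
    return (X-c['t'])@c['R']
def proj(n,X):
    c=env.get_calibration(n); q=(np.atleast_2d(X)@c['R'].T+c['t'])@c['mtx'].T
    return q[:,:2]/q[:,2:]
E
python3 - <<'E'
from h import *
for n,box in (("top",(165,110,405,220)),("side",(240,135,400,350))):
    f=np.load(n+"0.npz");p,d=f['p'],f['d']
    hsv=cv2.cvtColor(p,cv2.COLOR_BGR2HSV)
    m=((hsv[...,0]<16)&(hsv[...,1]>100)&(hsv[...,2]>140)).astype(np.uint8)
    W=cloud(n,d)
    k,l,s,c=cv2.connectedComponentsWithStats(m)
    for i in range(1,k):
        if s[i,4]<60: continue
        q=l==i
        cc=cv2.findContours(q.astype(np.uint8),0,1)[0][0]
        r=cv2.minAreaRect(cc); zz=W[q][:,2]
        print(n,s[i],c[i].round(1),hsv[q].mean(0).round(),"z",np.percentile(zz,[5,50,95]).round(3), cv2.boxPoints(r).round(1).tolist(), ray(n,c[i],.01)[0].round(4))
    a,b,e,g=box
    cv2.imwrite(f"pics/{n}z.png",cv2.resize(p[b:g,a:e],None,fx=3.3 if n=="top" else 2.7,fy=3.3 if n=="top" else 2.7,interpolation=cv2.INTER_CUBIC))
E
```

```text
top [110 125  15  46 486] [116.9 148.1] [ 10. 128. 215.] z [-0.     0.007  0.011] [[108.9000015258789, 169.6999969482422], [114.19999694824219, 124.69999694824219], [125.0999984741211, 126.0], [119.80000305175781, 171.0]] [0.6261 0.4668 0.01  ]
top [259 131  43  33 885] [280.1 147.3] [ 14. 109. 180.] z [0.044 0.049 0.083] [[257.79998779296875, 154.60000610351562], [267.20001220703125, 126.4000015258789], [302.0, 138.0], [292.6000061035156, 166.1999969482422]] [0.6153 0.0288 0.01  ]
top [ 173  133   63   46 1020] [203.7 155.7] [ 10. 127. 217.] z [0.001 0.011 0.015] [[171.8000030517578, 165.3000030517578], [227.8000030517578, 131.6999969482422], [236.1999969482422, 145.6999969482422], [180.1999969482422, 179.3000030517578]] [0.5982 0.2339 0.01  ]
top [ 328  151   69   44 1182] [358.1 174.7] [ 11. 122. 185.] z [0.045 0.058 0.081] [[324.3999938964844, 175.1999969482422], [337.0, 150.0], [398.6000061035156, 180.8000030517578], [386.0, 206.0]] [ 0.5345 -0.1749  0.01  ]
side [ 91   0  15  60 409] [98.7 34.6] [ 11. 144. 154.] z [-0.138 -0.134 -0.13 ] [[88.5, 0.30000001192092896], [102.4000015258789, -0.4000000059604645], [105.0999984741211, 58.599998474121094], [91.0999984741211, 59.29999923706055]] [0.1218 1.0843 0.01  ]
side [    0    36   500   348 94601] [233.  230.1] [ 11. 146. 162.] z [-0.002  0.     0.003] [[-0.0, 36.0], [499.0, 36.0], [499.0, 383.0], [0.0, 383.0]] [0.4178 0.0526 0.01  ]
side [291 253  34  17 120] [308.7 264.4] [ 14. 117. 194.] z [0.013 0.075 0.08 ] [[290.29998779296875, 266.20001220703125], [291.6000061035156, 252.89999389648438], [325.0, 256.20001220703125], [323.6000061035156, 269.6000061035156]] [ 0.567  -0.0869  0.01  ]
side [289 269  34  31 163] [306.2 275.8] [ 13. 124. 198.] z [0.013 0.048 0.059] [[287.20001220703125, 294.79998779296875], [290.5, 267.8999938964844], [324.3999938964844, 272.20001220703125], [321.0, 299.0]] [ 0.5512 -0.1137  0.01  ]
```

View pics/topz.png

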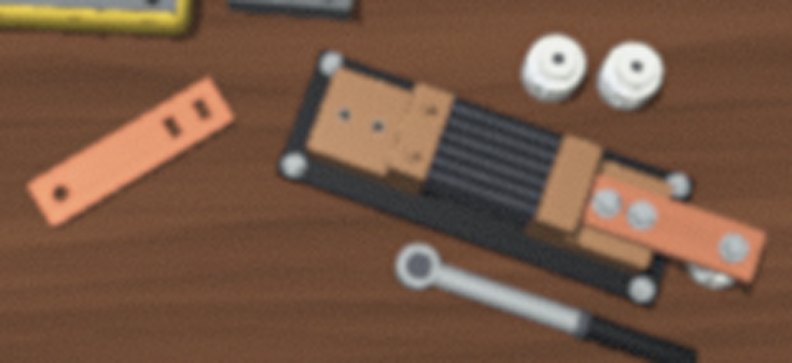

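Run:
```python
from h import *
f=np.load("top0.npz");p,d=f['p'],f['d'];W=cloud("top",d)
hsv=cv2.cvtColor(p,cv2.COLOR_BGR2HSV)
m=((hsv[...,0]<18)&(hsv[...,1]>90)&(hsv[...,2]>130))
v,u=np.mgrid[:384,:512]
def rect(q,z,name):
    uv=np.c_[u[q],v[q]]; X=ray("top",uv,z)[:,:2]
    r=cv2.minAreaRect((X*1000).astype(np.float32)); e=X-X.mean(0)
    w,V=np.linalg.eigh(e.T@e)
    print(name,q.sum(),"mean",X.mean(0).round(4),"rect",np.round(r[0],1),np.round(r[1],1),round(r[2],2),"pca",np.degrees(np.arctan2(*V[::-1,1])).round(2),"medz",np.median(W[q][:,2]).round(4))
bx=lambda a,b,c,e:(u>=a)&(u<=c)&(v>=b)&(v<=e)
k,l=cv2.connectedComponents(m.astype(np.uint8))
L=l==l[156,204]; 
Lf=cv2.drawContours(np.zeros((384,512),np.uint8),cv2.findContours(L.astype(np.uint8),0,1)[0],-1,1,-1)>0
rect(Lf,.010,"link")
z=W[...,2]
lm=m&bx(250,120,305,175)
rect(lm&(z>.04)&(z<.058),.046,"landing"); rect(lm&(z>.068)&(z<.084),.078,"head")
rect(m&bx(320,140,352,185)&(z>.068)&(z<.084),.078,"farhead")
# dark spots: subpixel centroids
g=cv2.cvtColor(p,cv2.COLOR_BGR2GRAY).astype(float)
def dark(c,z,name,R=4):
    a,b=c; w=g[b-R:b+R+1,a-R:a+R+1]; s=np.clip(np.percentile(w,60)-15-w,0,None)
    uv=np.array([(s*u[b-R:b+R+1,a-R:a+R+1]).sum(),(s*v[b-R:b+R+1,a-R:a+R+1]).sum()])/s.sum()
    print(name,uv.round(2),ray("top",uv,z)[0].round(4))
dark((269,144),.046,"h46");dark((279,148),.046,"h18")
dark((217,148),.010,"s46");dark((226,143),.010,"s18");dark((183,168),.010,"round")
from scipy.spatial.transform import Rotation as Ro
q=env.get_state()['orientation'];print(Ro.from_quat(q[[1,2,3,0]]).as_matrix().round(3))
```

```text
link 1095 mean [0.5988 0.2331] rect [599.2 232.6] [ 45.9 176.8] 29.96 pca 119.93 medz 0.0107
landing 601 mean [0.6086 0.0467] rect [609.   46.8] [63.9 70. ] 68.28 pca 155.36 medz 0.0474
head 286 mean [0.5909 0.0028] rect [591.7   2.6] [29.  69.8] 68.52 pca 158.42 medz 0.0795
farhead 323 mean [ 0.5466 -0.1084] rect [ 547.3 -108.6] [30.8 69.4] 69.07 pca 158.37 medz 0.0792
h46 [269.1  144.31] [0.6147 0.0593 0.046 ]
h18 [279.02 147.95] [0.6042 0.0338 0.046 ]
s46 [216.65 147.9 ] [0.6187 0.1989 0.01  ]
s18 [225.65 142.58] [0.6326 0.1745 0.01  ]
round [182.87 168.13] [0.5659 0.2897 0.01  ]
[[-0.963  0.268 -0.001]
 [ 0.268  0.963 -0.002]
 [ 0.    -0.002 -1.   ]]
```

>>> arm_command --rows '[{"delta_pos": [0, 0, 0], "rot": [0, 0, 0.0206], "fingers": 0.35}, {"delta_pos": [0, 0, 0], "rot": [0, 0, 0.0206], "fingers": 0.35}, {"delta_pos": [0, 0, 0], "rot": [0, 0, 0.0206], "fingers": 0.35}, {"delta_pos": [0, 0, 0], "rot": [0, 0, 0.0206], "fingers": 0.35}, {"delta_pos": [0, 0, 0], "rot": [0, 0, 0.0206], "fingers": 0.35}, {"delta_pos": [0, 0, 0], "rot": [0, 0, 0.0204], "fingers": 0.35}, {"delta_pos": [-0.99, 0.45, 0], "rot": [0, 0, 0], "fingers": 0.35}, {"delta_pos": [-0.99, 0.45, 0], "rot": [0, 0, 0], "fingers": 0.35}, {"delta_pos": [-0.99, 0.45, 0], "rot": [0, 0, 0], "fingers": 0.35}, {"delta_pos": [-0.99, 0.45, 0], "rot": [0, 0, 0], "fingers": 0.35}, {"delta_pos": [-0.99, 0.45, 0], "rot": [0, 0, 0], "fingers": 0.35}, {"delta_pos": [-0.99, 0.45, 0], "rot": [0, 0, 0], "fingers": 0.35}, {"delta_pos": [-0.99, 0.45, 0], "rot": [0, 0, 0], "fingers": 0.35}, {"delta_pos": [-0.99, 0.45, 0], "rot": [0, 0, 0], "fingers": 0.35}, {"delta_pos": [-0.99, 0.45, 0], "rot": [0, 0, 0], "fingers": 0.35}, {"delta_pos": [-0.99, 0.45, 0], "rot": [0, 0, 0], "fingers": 0.35}, {"delta_pos": [-0.99, 0.45, 0], "rot": [0, 0, 0], "fingers": 0.35}, {"delta_pos": [-0.99, 0.45, 0], "rot": [0, 0, 0], "fingers": 0.35}, {"delta_pos": [-0.99, 0.45, 0], "rot": [0, 0, 0], "fingers": 0.35}, {"delta_pos": [-0.99, 0.45, 0], "rot": [0, 0, 0], "fingers": 0.35}]' --squeeze 60

```text
clock: 2.1
tcp_pos: [0.4025, 0.3761, 0.2074]
orientation: [-0.0, 0.5, 0.866, -0.0]
wrist_force: [-0.9, 0.1, -0.2]
finger_gap: 0.0553
```

>>> arm_command --rows '[{"delta_pos": [-0.99, 0.45, 0.5], "rot": [0, 0, 0], "fingers": 0.35}, {"delta_pos": [-0.99, 0.45, 0.5], "rot": [0, 0, 0], "fingers": 0.35}, {"delta_pos": [-0.99, 0.45, 0.5], "rot": [0, 0, 0], "fingers": 0.35}, {"delta_pos": [-0.99, 0.45, 0.5], "rot": [0, 0, 0], "fingers": 0.35}, {"delta_pos": [-0.99, 0.45, 0.5], "rot": [0, 0, 0], "fingers": 0.35}, {"delta_pos": [-0.99, 0.45, 0.5], "rot": [0, 0, 0], "fingers": 0.35}, {"delta_pos": [-0.99, 0.45, 0.5], "rot": [0, 0, 0], "fingers": 0.35}, {"delta_pos": [-0.99, 0.45, 0.5], "rot": [0, 0, 0], "fingers": 0.35}, {"delta_pos": [-0.99, 0.45, 0.5], "rot": [0, 0, 0], "fingers": 0.35}, {"delta_pos": [-0.99, 0.45, 0.5], "rot": [0, 0, 0], "fingers": 0.35}, {"delta_pos": [-0.9, 0.4, 0.5], "rot": [0, 0, 0], "fingers": 0.35}, {"delta_pos": [0, 0, 0], "rot": [0, 0, 0], "fingers": 0.35}, {"delta_pos": [0, 0, 0], "rot": [0, 0, 0], "fingers": 0.35}]'

```text
clock: 3.4
tcp_pos: [0.5951, 0.2383, 0.0972]
orientation: [-0.001, 0.5, 0.866, -0.0]
wrist_force: [-0.0, -0.0, -0.4]
finger_gap: 0.0553
```

>>> arm_command --rows '[{"delta_pos": [-0.09, 0.03, 0.8], "rot": [0, 0, 0], "fingers": 0.35}, {"delta_pos": [0, 0, 0.8], "rot": [0, 0, 0], "fingers": 0.35}, {"delta_pos": [0, 0, 0.8], "rot": [0, 0, 0], "fingers": 0.35}, {"delta_pos": [0, 0, 0.8], "rot": [0, 0, 0], "fingers": 0.35}, {"delta_pos": [0, 0, 0.5], "rot": [0, 0, 0], "fingers": 0.35}, {"delta_pos": [0, 0, 0.3], "rot": [0, 0, 0], "fingers": 0.35}, {"delta_pos": [0, 0, 0.2], "rot": [0, 0, 0], "fingers": 0.35}, {"delta_pos": [0, 0, 0.2], "rot": [0, 0, 0], "fingers": 0.35}, {"delta_pos": [0, 0, 0.1], "rot": [0, 0, 0], "fingers": 0.35}, {"delta_pos": [0, 0, 0], "rot": [0, 0, 0], "fingers": 0.35}, {"delta_pos": [0, 0, 0], "rot": [0, 0, 0], "fingers": 0.35}]'

```text
clock: 4.5
tcp_pos: [0.5967, 0.2376, 0.0083]
orientation: [0.0, 0.5, 0.866, 0.0]
wrist_force: [0.5, 0.9, 0.1]
finger_gap: 0.0552
```

Run:
```python
from h import *
s=env.get_state();print(s['tcp_pos'].round(4),s['wrist_force'].round(2))
p,d=env.read_camera("side");q,_=env.read_camera("top")
a=cv2.resize(p[100:230,200:370],(680,520)[:2]);cv2.imwrite("pics/s1.png",a)
```

```text
[0.5967 0.2376 0.0083] [0.46 0.95 0.13]
```

View pics/s1.png

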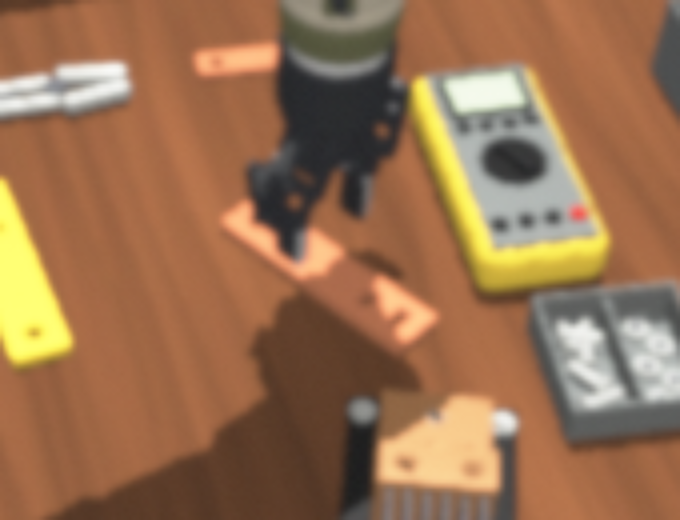

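The fingers straddle the bar with the near tip at crop (293,250) and the far tip at (358,210), both about 10 mm up. I'll go down the last millimetres.

>>> arm_command --rows '[{"delta_pos": [0, 0, 0.1], "rot": [0, 0, 0], "fingers": 0.35}, {"delta_pos": [0, 0, 0.1], "rot": [0, 0, 0], "fingers": 0.35}, {"delta_pos": [0, 0, 0.1], "rot": [0, 0, 0], "fingers": 0.35}, {"delta_pos": [0, 0, 0], "rot": [0, 0, 0], "fingers": 0.35}]'

```text
clock: 5.0
tcp_pos: [0.596, 0.2375, 0.0014]
orientation: [-0.0, 0.5, 0.866, -0.0]
wrist_force: [-0.9, 0.1, 0.5]
finger_gap: 0.0553
```

>>> arm_command --rows '[{"delta_pos": [0, 0, 0], "rot": [0, 0, 0], "fingers": 0.45}, {"delta_pos": [0, 0, 0], "rot": [0, 0, 0], "fingers": 0.6}, {"delta_pos": [0, 0, 0], "rot": [0, 0, 0], "fingers": 1}, {"delta_pos": [0, 0, 0], "rot": [0, 0, 0], "fingers": 1}, {"delta_pos": [0, 0, 0], "rot": [0, 0, 0], "fingers": 1}]' --squeeze 80

```text
clock: 5.5
tcp_pos: [0.5965, 0.2376, 0.002]
orientation: [0.0, 0.5, 0.866, 0.0]
wrist_force: [-1.0, 0.1, 1.5]
finger_gap: 0.0003
```

Run:
```python
from h import *
s=env.get_state();print(s['tcp_pos'].round(4),s['wrist_force'].round(2),s['finger_gap'])
p,d=env.read_camera("side");q,e=env.read_camera("top")
np.savez("c2.npz",p=p,d=d,q=q,e=e)
cv2.imwrite("pics/s2.png",np.hstack([cv2.resize(p[130:230,230:330],(400,400)),cv2.resize(q[100:200,155:255],(400,400))]))
```

```text
[0.5965 0.2376 0.002 ] [-1.    0.14  1.46] 0.0002506938696851455
```

View pics/s2.png

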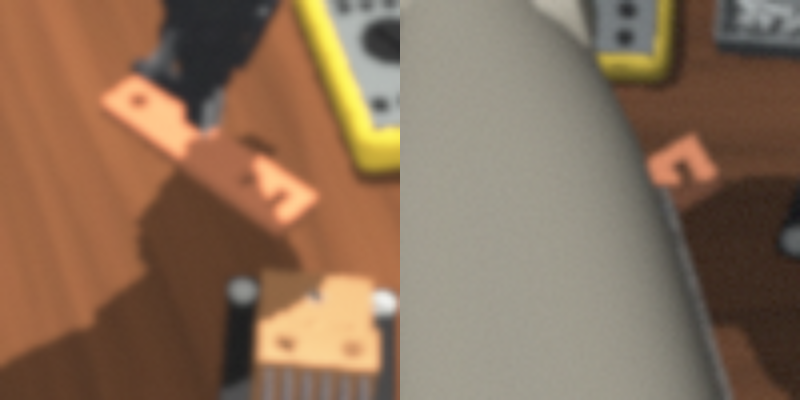

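Run:
```python
from h import *
f=np.load("c2.npz");p,d=f['p'],f['d'];W=cloud("side",d)
T=np.array([.5965,.2376,.002])
print("tcp px",proj("side",[T,T+[0,0,.01],T+[0,0,.02]]).round(1), "barc",proj("side",[[.5991,.2327,.01]]).round(1))
for v in range(150,168,2): print(v,[(u,*(W[v,u]*1000).round().astype(int)) for u in (278,280,282,284)])
hsv=cv2.cvtColor(p,cv2.COLOR_BGR2HSV); print(hsv[150:166:2,281].tolist())
# link outline in side view at z=.01
b=(hsv[...,0]<13)&(hsv[...,1]>105)&(hsv[...,2]>205);
k,l,s,c=cv2.connectedComponentsWithStats(b[130:200,240:320].astype(np.uint8))
for i in range(1,k):
    if s[i,4]>20:
        r=cv2.boxPoints(cv2.minAreaRect(np.argwhere(l==i)[:,::-1].astype(np.float32)))+[240,130];print(s[i,4],ray("side",r,.01)[:,:2].round(4).tolist())
s0=np.load("side0.npz")['p']
df=cv2.absdiff(s0,p).max(2)[145:190,255:312]; print("diff frac over end region",(cv2.absdiff(s0,p).max(2)[170:188,285:312]>40).mean())
```

```text
tcp px [[279.4 166.6]
 [279.6 164.2]
 [279.8 161.7]] barc [[281.  165.7]]
150 [(278, np.int64(586), np.int64(231), np.int64(76)), (280, np.int64(588), np.int64(220), np.int64(87)), (282, np.int64(595), np.int64(223), np.int64(82)), (284, np.int64(309), np.int64(-534), np.int64(871))]
152 [(278, np.int64(583), np.int64(222), np.int64(79)), (280, np.int64(588), np.int64(219), np.int64(80)), (282, np.int64(596), np.int64(224), np.int64(73)), (284, np.int64(604), np.int64(231), np.int64(65))]
154 [(278, np.int64(580), np.int64(213), np.int64(81)), (280, np.int64(590), np.int64(222), np.int64(69)), (282, np.int64(596), np.int64(225), np.int64(65)), (284, np.int64(604), np.int64(230), np.int64(58))]
156 [(278, np.int64(585), np.int64(226), np.int64(59)), (280, np.int64(592), np.int64(227), np.int64(57)), (282, np.int64(597), np.int64(225), np.int64(57)), (284, np.int64(605), np.int64(230), np.int64(50))]
158 [(278, np.int64(586), np.int64(225), np.int64(52)), (280, np.int64(592), np.int64(227), np.int64(49)), (282, np.int64(598), np.int64(227), np.int64(47)), (284, np.int64(605), np.int64(
[... 467 characters left out ...]
.int64(240), np.int64(12)), (280, np.int64(599), np.int64(241), np.int64(8)), (282, np.int64(603), np.int64(237), np.int64(12)), (284, np.int64(608), np.int64(234), np.int64(14))]
166 [(278, np.int64(591), np.int64(235), np.int64(9)), (280, np.int64(596), np.int64(231), np.int64(11)), (282, np.int64(602), np.int64(232), np.int64(9)), (284, np.int64(606), np.int64(227), np.int64(13))]
[[105, 24, 43], [105, 23, 44], [120, 12, 62], [90, 3, 98], [105, 5, 109], [0, 0, 111], [8, 61, 163], [9, 119, 193]]
107 [[0.5366, 0.2921], [0.5654, 0.3242], [0.6061, 0.2512], [0.5774, 0.2215]]
74 [[0.6112, 0.1968], [0.6425, 0.2201], [0.6605, 0.1666], [0.6297, 0.1448]]
diff frac over end region 0.3868312757201646
```

The shut fingers end at side-view row 162, about 20 mm higher than the reported TCP, so they closed above the bar. The bar hasn't moved. I'll reopen and go lower in small steps, watching the force.

>>> arm_command --rows '[{"delta_pos": [0, 0, 0], "rot": [0, 0, 0], "fingers": 0.33}, {"delta_pos": [0, 0, 0], "rot": [0, 0, 0], "fingers": 0.33}, {"delta_pos": [0, 0, 0], "rot": [0, 0, 0], "fingers": 0.33}, {"delta_pos": [0, 0, 0], "rot": [0, 0, 0], "fingers": 0.33}, {"delta_pos": [0, 0, 0.15], "rot": [0, 0, 0], "fingers": 0.33}, {"delta_pos": [0, 0, 0.15], "rot": [0, 0, 0], "fingers": 0.33}, {"delta_pos": [0, 0, 0.15], "rot": [0, 0, 0], "fingers": 0.33}, {"delta_pos": [0, 0, 0], "rot": [0, 0, 0], "fingers": 0.33}]'

```text
clock: 6.4
tcp_pos: [0.5959, 0.2374, -0.0079]
orientation: [-0.0, 0.5, 0.866, -0.0]
wrist_force: [0.3, 0.3, 0.1]
finger_gap: 0.0572
```

Run:
```python
from h import *
s=env.get_state();print(s['tcp_pos'].round(4),s['wrist_force'].round(2),s['finger_gap'])
p,d=env.read_camera("side")
cv2.imwrite("pics/s3.png",cv2.resize(p[125:215,235:325],(540,540),interpolation=cv2.INTER_CUBIC))
```

```text
[ 0.5959  0.2374 -0.0079] [0.31 0.32 0.11] 0.05715854806859137
```

View pics/s3.png

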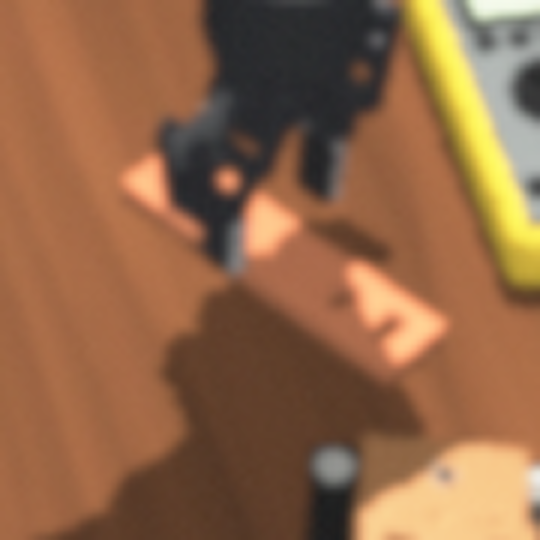

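The near tip at crop (235,270) stands just outside the near edge of the bar, and the far tip at (330,195) is beyond the far edge. A TCP reading below zero with no contact confirms the height offset. Continuing down.

>>> arm_command --rows '[{"delta_pos": [0, 0, 0.08], "rot": [0, 0, 0], "fingers": 0.33}, {"delta_pos": [0, 0, 0.08], "rot": [0, 0, 0], "fingers": 0.33}, {"delta_pos": [0, 0, 0.08], "rot": [0, 0, 0], "fingers": 0.33}, {"delta_pos": [0, 0, 0], "rot": [0, 0, 0], "fingers": 0.33}]'

```text
clock: 6.85
tcp_pos: [0.5962, 0.2375, -0.0122]
orientation: [-0.0, 0.5, 0.866, -0.0]
wrist_force: [0.9, 0.3, 1.0]
finger_gap: 0.0573
```

>>> arm_command --rows '[{"delta_pos": [0, 0, 0.06], "rot": [0, 0, 0], "fingers": 0.33}, {"delta_pos": [0, 0, 0.06], "rot": [0, 0, 0], "fingers": 0.33}, {"delta_pos": [0, 0, 0], "rot": [0, 0, 0], "fingers": 0.33}]'

```text
clock: 7.15
tcp_pos: [0.5963, 0.2375, -0.0145]
orientation: [-0.0, 0.5, 0.866, -0.0]
wrist_force: [0.0, -0.4, 0.1]
finger_gap: 0.0568
```

>>> arm_command --rows '[{"delta_pos": [0, 0, 0.06], "rot": [0, 0, 0], "fingers": 0.33}, {"delta_pos": [0, 0, 0.06], "rot": [0, 0, 0], "fingers": 0.33}, {"delta_pos": [0, 0, 0], "rot": [0, 0, 0], "fingers": 0.33}]'

```text
clock: 7.45
tcp_pos: [0.5963, 0.2376, -0.0169]
orientation: [-0.0, 0.5, 0.866, -0.0]
wrist_force: [-0.8, 1.2, -0.5]
finger_gap: 0.0572
```

>>> arm_command --rows '[{"delta_pos": [0, 0, 0], "rot": [0, 0, 0], "fingers": 0.42}, {"delta_pos": [0, 0, 0], "rot": [0, 0, 0], "fingers": 0.5}, {"delta_pos": [0, 0, 0], "rot": [0, 0, 0], "fingers": 0.7}, {"delta_pos": [0, 0, 0], "rot": [0, 0, 0], "fingers": 0.7}]' --squeeze 40

```text
clock: 7.85
tcp_pos: [0.5957, 0.2371, -0.0163]
orientation: [-0.0, 0.5, 0.866, -0.001]
wrist_force: [-3.4, -1.9, 5.5]
finger_gap: 0.0378
```

>>> arm_command --rows '[{"delta_pos": [0, 0, 0], "rot": [0, 0, 0], "fingers": 0.8}, {"delta_pos": [0, 0, 0], "rot": [0, 0, 0], "fingers": 0.8}, {"delta_pos": [0, 0, -0.1], "rot": [0, 0, 0], "fingers": 0.8}, {"delta_pos": [0, 0, -0.4], "rot": [0, 0, 0], "fingers": 0.8}, {"delta_pos": [0, 0, -0.5], "rot": [0, 0, 0], "fingers": 0.8}, {"delta_pos": [0, 0, -0.8], "rot": [0, 0, 0], "fingers": 0.8}, {"delta_pos": [0, 0, -0.8], "rot": [0, 0, 0], "fingers": 0.8}, {"delta_pos": [0, 0, -0.8], "rot": [0, 0, 0], "fingers": 0.8}, {"delta_pos": [0, 0, -0.6], "rot": [0, 0, 0], "fingers": 0.8}, {"delta_pos": [0, 0, 0], "rot": [0, 0, 0], "fingers": 0.8}, {"delta_pos": [0, 0, 0], "rot": [0, 0, 0], "fingers": 0.8}]' --squeeze 110

```text
clock: 8.95
tcp_pos: [0.5965, 0.2376, 0.0633]
orientation: [0.0, 0.5, 0.866, 0.0]
wrist_force: [0.3, -0.3, -6.7]
finger_gap: 0.0322
```

Run:
```python
from h import *
s=env.get_state();print(s['tcp_pos'].round(4),s['wrist_force'].round(2),s['ft_torque'].round(3),s['finger_gap'])
p,d=env.read_camera("side");q,e=env.read_camera("top")
np.savez("c3.npz",p=p,d=d,q=q,e=e)
cv2.imwrite("pics/s4.png",np.hstack([cv2.resize(p[115:225,230:340],(400,400)),cv2.resize(q[100:200,170:270],(400,400))]))
```

```text
[0.5965 0.2376 0.0633] [ 0.3  -0.34 -6.73] [ 0.053 -0.019 -0.009] 0.032217556352703264
```

View pics/s4.png

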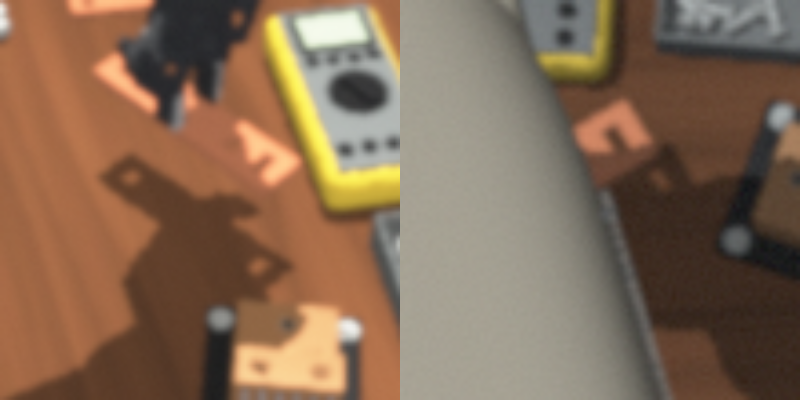

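The bar is up: the side view shows it level, with its slot end at crop (270,170) and a clean shadow below, and the force reads 6.7 N of weight. Next I turn it in line with the shunt and move to about 12 mm short of the shoulder, keeping it high.

>>> arm_command --rows '[{"delta_pos": [0, 0, 0], "rot": [0, 0, 0.0205], "fingers": 0.8}, {"delta_pos": [0, 0, 0], "rot": [0, 0, 0.0205], "fingers": 0.8}, {"delta_pos": [0, 0, 0], "rot": [0, 0, 0.0205], "fingers": 0.8}, {"delta_pos": [0, 0, 0], "rot": [0, 0, 0.0205], "fingers": 0.8}, {"delta_pos": [0, 0, 0], "rot": [0, 0, 0.0205], "fingers": 0.8}, {"delta_pos": [0, 0, 0], "rot": [0, 0, 0.0205], "fingers": 0.8}, {"delta_pos": [0, 0, 0], "rot": [0, 0, 0.0205], "fingers": 0.8}, {"delta_pos": [-0.4, 0.35, 0], "rot": [0, 0, 0], "fingers": 0.8}, {"delta_pos": [-0.7, 0.6, 0], "rot": [0, 0, 0], "fingers": 0.8}, {"delta_pos": [-0.8, 0.6, 0], "rot": [0, 0, 0], "fingers": 0.8}, {"delta_pos": [-0.8, 0.6, 0], "rot": [0, 0, 0], "fingers": 0.8}, {"delta_pos": [-0.8, 0.65, 0], "rot": [0, 0, 0], "fingers": 0.8}, {"delta_pos": [-0.8, 0.65, 0], "rot": [0, 0, 0], "fingers": 0.8}, {"delta_pos": [-0.5, 0.4, 0], "rot": [0, 0, 0], "fingers": 0.8}, {"delta_pos": [-0.3, 0.26, 0], "rot": [0, 0, 0], "fingers": 0.8}, {"delta_pos": [0, 0, 0], "rot": [0, 0, 0], "fingers": 0.8}, {"delta_pos": [0, 0, 0], "rot": [0, 0, 0], "fingers": 0.8}]' --squeeze 90

```text
clock: 10.75
tcp_pos: [0.6349, 0.1127, 0.0632]
orientation: [-0.0, 0.827, 0.562, -0.0]
wrist_force: [0.1, 0.7, -6.6]
finger_gap: 0.0323
```

Run:
```python
from h import *
s=env.get_state();print(s['tcp_pos'].round(4),s['orientation'].round(4),s['wrist_force'].round(2),s['ft_torque'].round(3),s['finger_gap'])
p,d=env.read_camera("side");q,e=env.read_camera("top")
np.savez("c4.npz",p=p,d=d,q=q,e=e)
cv2.imwrite("pics/s5.png",np.hstack([cv2.resize(p[150:260,250:360],(400,400),interpolation=cv2.INTER_CUBIC),cv2.resize(q[100:180,220:300],(400,400),interpolation=cv2.INTER_CUBIC)]))
```

```text
[0.6349 0.1127 0.0632] [-4.000e-04  8.272e-01  5.618e-01 -0.000e+00] [ 0.07  0.66 -6.62] [ 0.06  -0.064 -0.006] 0.032332644524346234
```

View pics/s5.png

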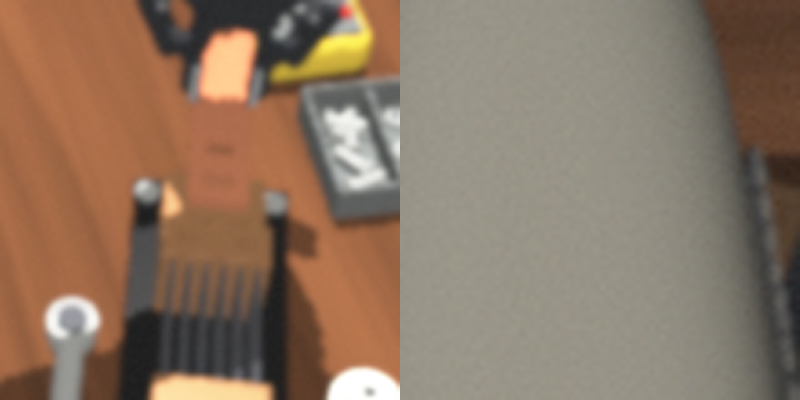

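```bash
cat > ov.py <<'E'
from h import *
O=np.array([.5971,.0167]);a=np.radians(68.3);U=np.array([np.cos(a),np.sin(a)]);V=np.array([-U[1],U[0]])
def S(x,y,z): return np.r_[O+x*U+y*V,z]
def overlay(p,name,T,th,zu,box=(275,160,335,225),k=9,offx=.0906):
    t=np.radians(th);ux=np.array([np.cos(t),np.sin(t)]);vy=np.array([-ux[1],ux[0]])
    B=lambda x,y,z:np.r_[T[:2]+(x-offx)*ux+y*vy,z]
    x0,y0,x1,y1=box
    im=cv2.resize(p[y0:y1,x0:x1],None,fx=k,fy=k,interpolation=cv2.INTER_CUBIC)
    im=cv2.convertScaleAbs(im,alpha=1.5,beta=10)
    def pl(P,c):
        q=((proj("side",P)-[x0,y0]+.5)*k).round().astype(np.int32); cv2.polylines(im,[q],True,c,1)
    w=.035
    pl([S(0,-w,.078),S(0,w,.078),S(-.03,w,.078),S(-.03,-w,.078)],(0,255,0))
    pl([S(0,-w,.046),S(0,w,.046),S(.065,w,.046),S(.065,-w,.046)],(0,255,255))
    pl([B(0,-.02,zu+.01),B(0,.02,zu+.01),B(.17,.02,zu+.01),B(.17,-.02,zu+.01)],(255,255,0))
    for x in (.018,.046): pl([B(x-.005,-.009,zu+.01),B(x-.005,.009,zu+.01),B(x+.005,.009,zu+.01),B(x+.005,-.009,zu+.01)],(255,0,255))
    cv2.imwrite(name,im)
E
python3 - <<'E'
from ov import *
p=np.load("c4.npz")['p']; overlay(p,"pics/o1.png",np.array([.6349,.1127]),68.36,.0795)
E
```

```text
(no output)
```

View pics/o1.png

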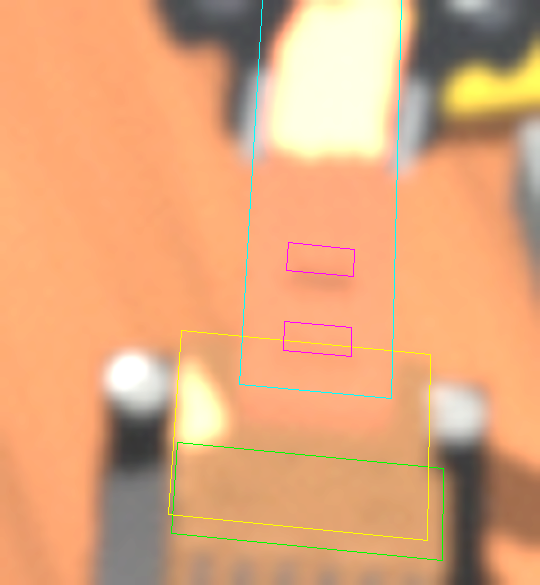

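The overlay shows bar and shunt agreeing sideways within about 1 mm: the bar edges at crop columns 240 and 393 sit between landing edges 168 and 435. Now I lower it towards the landing.

>>> arm_command --rows '[{"delta_pos": [0, 0, 0.4], "rot": [0, 0, 0], "fingers": 0.8}, {"delta_pos": [0, 0, 0.4], "rot": [0, 0, 0], "fingers": 0.8}, {"delta_pos": [0, 0, 0.4], "rot": [0, 0, 0], "fingers": 0.8}, {"delta_pos": [0, 0, 0.1], "rot": [0, 0, 0], "fingers": 0.8}, {"delta_pos": [0, 0, 0], "rot": [0, 0, 0], "fingers": 0.8}, {"delta_pos": [0, 0, 0], "rot": [0, 0, 0], "fingers": 0.8}]'

```text
clock: 11.45
tcp_pos: [0.6352, 0.1125, 0.0373]
orientation: [-0.0, 0.827, 0.562, 0.0]
wrist_force: [-0.4, 0.9, -6.3]
finger_gap: 0.032
```

Run:
```python
from ov import *
s=env.get_state();print(s['tcp_pos'].round(4),s['wrist_force'].round(2),s['ft_torque'].round(3),s['finger_gap'])
p,d=env.read_camera("side");np.savez("c5.npz",p=p,d=d)
im=cv2.resize(p[165:225,280:330],None,fx=10,fy=10,interpolation=cv2.INTER_CUBIC)
cv2.imwrite("pics/s6.png",cv2.convertScaleAbs(im,alpha=1.5,beta=0))
W=cloud("side",d)
# shunt-frame coords per row, near bar region: edges in colour
lab=cv2.cvtColor(p,cv2.COLOR_BGR2LAB).astype(int)
for v in (186,190,194,198,202): print(v,[tuple(lab[v,u]) for u in range(296,327,2)])
tz=W[184:194,304:316,2];print("bar top z med",np.median(tz).round(4))
```

```text
[0.6352 0.1125 0.0373] [-0.45  0.87 -6.25] [ 0.056 -0.056  0.019] 0.032003508814015556
186 [(np.int64(127), np.int64(148), np.int64(157)), (np.int64(133), np.int64(149), np.int64(159)), (np.int64(133), np.int64(149), np.int64(159)), (np.int64(129), np.int64(149), np.int64(155)), (np.int64(133), np.int64(150), np.int64(155)), (np.int64(132), np.int64(151), np.int64(155)), (np.int64(133), np.int64(151), np.int64(156)), (np.int64(131), np.int64(152), np.int64(156)), (np.int64(132), np.int64(151), np.int64(155)), (np.int64(132), np.int64(151), np.int64(156)), (np.int64(131), np.int64(147), np.int64(151)), (np.int64(142), np.int64(142), np.int64(146)), (np.int64(135), np.int64(147), np.int64(157)), (np.int64(136), np.int64(149), np.int64(160)), (np.int64(136), np.int64(149), np.int64(160)), (np.int64(133), np.int64(148), np.int64(159))]
190 [(np.int64(124), np.int64(147), np.int64(157)), (np.int64(128), np.int64(148), np.int64(157)), (np.int64(132), np.int64(149), np.int64(158)), (np.int64(130), np.int64(151), np.int64(156)), (np.int64(133), np.int64(152), np.int64(156)), (np.int64(132), 
[... 2092 characters left out ...]
144), np.int64(163)), (np.int64(131), np.int64(144), np.int64(155)), (np.int64(134), np.int64(150), np.int64(156)), (np.int64(134), np.int64(151), np.int64(157)), (np.int64(135), np.int64(151), np.int64(156)), (np.int64(136), np.int64(151), np.int64(156)), (np.int64(136), np.int64(152), np.int64(156)), (np.int64(136), np.int64(152), np.int64(156)), (np.int64(136), np.int64(151), np.int64(156)), (np.int64(134), np.int64(149), np.int64(155)), (np.int64(122), np.int64(142), np.int64(155)), (np.int64(120), np.int64(141), np.int64(153)), (np.int64(120), np.int64(140), np.int64(151)), (np.int64(125), np.int64(140), np.int64(144)), (np.int64(126), np.int64(141), np.int64(146))]
bar top z med 0.0624
```

View pics/s6.png

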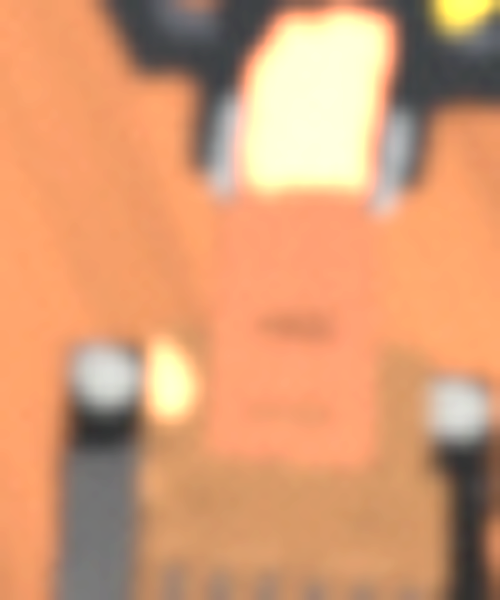

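Run:
```python
from ov import *
p=np.load("c5.npz")['p']; lab=cv2.cvtColor(p,cv2.COLOR_BGR2LAB).astype(int)
sf=lambda uv,z:((lambda X:np.c_[(X[:,:2]-O)@U,(X[:,:2]-O)@V]*1000)(ray("side",uv,z))).round(1)
for v in (194,202,206): print(v,[lab[v,u,1] for u in range(296,324)])
print("a ch head"); 
for v in (216,218,220): print(v,[tuple(lab[v,u,[0,2]]) for u in list(range(289,299))+list(range(319,330))])
print([lab[v,309].tolist() for v in range(195,224)])
print("bar",sf([[300.9,202],[317.2,202],[300.8,210],[317.5,211]],.0635).tolist())
print("head",sf([[293.9,218],[324.6,218]],.078).tolist())
```

```text
194 [np.int64(147), np.int64(147), np.int64(148), np.int64(148), np.int64(149), np.int64(150), np.int64(151), np.int64(151), np.int64(152), np.int64(151), np.int64(152), np.int64(151), np.int64(150), np.int64(151), np.int64(151), np.int64(151), np.int64(151), np.int64(151), np.int64(152), np.int64(152), np.int64(151), np.int64(151), np.int64(150), np.int64(149), np.int64(149), np.int64(149), np.int64(150), np.int64(150)]
202 [np.int64(138), np.int64(139), np.int64(144), np.int64(143), np.int64(144), np.int64(148), np.int64(150), np.int64(151), np.int64(151), np.int64(151), np.int64(151), np.int64(151), np.int64(151), np.int64(152), np.int64(152), np.int64(152), np.int64(152), np.int64(152), np.int64(151), np.int64(151), np.int64(149), np.int64(146), np.int64(142), np.int64(141), np.int64(141), np.int64(140), np.int64(140), np.int64(139)]
206 [np.int64(144), np.int64(144), np.int64(144), np.int64(143), np.int64(145), np.int64(149), np.int64(150), np.int64(151), np.int64(150), np.int64(149), np.int64(148), np.int64(148), np.int64(148), np.int64(148), np.int64(148), np.int64(147), np.in
[... 2077 characters left out ...]
.int64(130)), (np.int64(36), np.int64(131)), (np.int64(67), np.int64(141)), (np.int64(103), np.int64(150))]
[[129, 150, 155], [122, 149, 154], [115, 148, 153], [119, 149, 153], [129, 151, 155], [134, 152, 155], [135, 151, 156], [137, 152, 156], [136, 152, 157], [134, 151, 156], [129, 149, 155], [129, 148, 155], [131, 148, 155], [134, 150, 156], [135, 151, 157], [133, 149, 156], [129, 145, 155], [124, 142, 154], [122, 140, 153], [119, 140, 154], [120, 140, 154], [120, 140, 153], [120, 140, 154], [120, 140, 153], [119, 141, 153], [119, 140, 152], [117, 140, 152], [113, 140, 150], [111, 140, 149]]
bar [[34.0, 19.2], [38.9, -20.6], [9.2, 18.4], [11.0, -21.8]]
head [[-27.7, 34.2], [-18.9, -37.2]]
```

Bar middle and head middle agree sideways within about 1 mm (-0.7 to -1.7 mm against -1.5 mm), with the end about 10 mm from the shoulder. Lowering onto the landing by force.

>>> arm_command --rows '[{"delta_pos": [0, 0, 0.1], "rot": [0, 0, 0], "fingers": 0.8}, {"delta_pos": [0, 0, 0.1], "rot": [0, 0, 0], "fingers": 0.8}, {"delta_pos": [0, 0, 0.05], "rot": [0, 0, 0], "fingers": 0.8}, {"delta_pos": [0, 0, 0], "rot": [0, 0, 0], "fingers": 0.8}, {"delta_pos": [0, 0, 0], "rot": [0, 0, 0], "fingers": 0.8}]'

```text
clock: 12.0
tcp_pos: [0.6351, 0.1124, 0.0323]
orientation: [-0.0, 0.827, 0.562, -0.0]
wrist_force: [0.7, -0.6, -5.8]
finger_gap: 0.0321
```

>>> arm_command --rows '[{"delta_pos": [0, 0, 0.03], "rot": [0, 0, 0], "fingers": 0.8}, {"delta_pos": [0, 0, 0.03], "rot": [0, 0, 0], "fingers": 0.8}, {"delta_pos": [0, 0, 0], "rot": [0, 0, 0], "fingers": 0.8}, {"delta_pos": [0, 0, 0], "rot": [0, 0, 0], "fingers": 0.8}]'

```text
clock: 12.4
tcp_pos: [0.6352, 0.1125, 0.0311]
orientation: [-0.0, 0.827, 0.562, 0.0]
wrist_force: [-1.0, 0.5, -5.4]
finger_gap: 0.0323
```

>>> arm_command --rows '[{"delta_pos": [-0.1, 0, 0], "rot": [0, 0, 0], "fingers": 0.8}, {"delta_pos": [-0.1, 0, 0], "rot": [0, 0, 0], "fingers": 0.8}, {"delta_pos": [-0.1, 0, 0], "rot": [0, 0, 0], "fingers": 0.8}, {"delta_pos": [0, 0, 0], "rot": [0, 0, 0], "fingers": 0.8}, {"delta_pos": [0, 0, 0.02], "rot": [0, 0, 0], "fingers": 0.8}, {"delta_pos": [0, 0, 0.02], "rot": [0, 0, 0], "fingers": 0.8}, {"delta_pos": [0, 0, 0], "rot": [0, 0, 0], "fingers": 0.8}, {"delta_pos": [0, 0, 0], "rot": [0, 0, 0], "fingers": 0.8}]'

```text
clock: 13.2
tcp_pos: [0.6329, 0.1068, 0.0303]
orientation: [0.0, 0.827, 0.562, -0.0]
wrist_force: [-1.1, -0.7, -4.4]
finger_gap: 0.0324
```

>>> arm_command --rows '[{"delta_pos": [0, 0, 0.02], "rot": [0, 0, 0], "fingers": 0.8}, {"delta_pos": [0, 0, 0], "rot": [0, 0, 0], "fingers": 0.8}, {"delta_pos": [0, 0, 0], "rot": [0, 0, 0], "fingers": 0.8}]'

```text
clock: 13.5
tcp_pos: [0.633, 0.1069, 0.03]
orientation: [0.0, 0.827, 0.562, 0.0]
wrist_force: [0.0, -0.9, -3.8]
finger_gap: 0.0324
```

>>> arm_command --rows '[{"delta_pos": [0, 0, 0.02], "rot": [0, 0, 0], "fingers": 0.8}, {"delta_pos": [0, 0, 0], "rot": [0, 0, 0], "fingers": 0.8}, {"delta_pos": [0, 0, 0], "rot": [0, 0, 0], "fingers": 0.8}]'

```text
clock: 13.8
tcp_pos: [0.633, 0.107, 0.0296]
orientation: [-0.0, 0.827, 0.562, 0.0]
wrist_force: [-0.5, 0.4, -3.2]
finger_gap: 0.032
```

Run:
```python
from ov import *
s=env.get_state();R=np.c_[np.r_[U,0],np.r_[-V,0],[0,0,-1]]
print(s['wrist_force'].round(2),(R.T@s['wrist_force']).round(2),"tool torque",(R.T@s['ft_torque']).round(3))
D=[env.read_camera("side") for _ in range(4)]
W=cloud("side",np.median([x[1] for x in D],0))
P=W[170:210,302:316].reshape(-1,3); P=P[(P[:,2]>.045)&(P[:,2]<.072)]
x=(P[:,:2]-O)@U; y=(P[:,:2]-O)@V; k=(x>0.008)&(x<.068)&(abs(y)<.017)
A=np.c_[x[k]-.04,y[k],np.ones(k.sum())]
c,*_=np.linalg.lstsq(A,P[k,2],rcond=None);print("bar plane slope x,y deg",np.degrees(c[:2]).round(2),"z",c[2].round(4),k.sum())
np.savez("c6.npz",p=D[-1][0])
```

```text
[-0.53  0.43 -3.24] [ 0.2  -0.65  3.24] tool torque [ 0.106 -0.191  0.034]
bar plane slope x,y deg [-1.7   0.01] z 0.056 210
```

Run:
```python
from ov import *
def fit(d,O,U,lo,hi,z0,z1,yw=.015):
    V=np.array([-U[1],U[0]]);W=cloud("side",d).reshape(-1,3)
    x=(W[:,:2]-O)@U;y=(W[:,:2]-O)@V;k=(x>lo)&(x<hi)&(abs(y)<yw)&(W[:,2]>z0)&(W[:,2]<z1)
    A=np.c_[x[k]-(lo+hi)/2,y[k],np.ones(k.sum())];z=W[k,2];c=np.linalg.lstsq(A,z,rcond=None)[0]
    s=(z-A@c).std();e=s*np.sqrt(np.linalg.inv(A.T@A)[0,0])
    return np.degrees(c[:2]).round(2),c[2].round(4),k.sum(),"se",np.degrees(e).round(2)
d0=np.load("side0.npz")['d']
b=np.radians(120);Ub=np.array([np.cos(b),np.sin(b)])
print("landing0",fit(d0,O,U,.012,.06,.035,.06))
print("bar on table",fit(d0,np.array([.5991,.2327]),Ub,-.075,.075,-.002,.025))
print("bar on table slot part",fit(d0,np.array([.5991,.2327]),Ub,-.075,-.02,-.002,.025))
print("hover c4",fit(np.load("c4.npz")['d'],O,U,.02,.078,.075,.105))
print("hover c5",fit(np.load("c5.npz")['d'],O,U,.02,.078,.048,.08))
d=np.median([env.read_camera("side")[1] for _ in range(6)],0)
print("now slot",fit(d,O,U,.014,.07,.04,.075)); print("now whole",fit(d,O,U,.014,.16,.04,.075))
```

```text
landing0 (array([-0.64, -0.21]), np.float64(0.0464), np.int64(139), 'se', np.float64(0.75))
bar on table (array([0.43, 0.26]), np.float64(0.0096), np.int64(406), 'se', np.float64(0.18))
bar on table slot part (array([1.22, 0.76]), np.float64(0.009), np.int64(157), 'se', np.float64(0.97))
hover c4 (array([ 1.52, -1.83]), np.float64(0.0863), np.int64(224), 'se', np.float64(0.68))
hover c5 (array([1.34, 0.33]), np.float64(0.0607), np.int64(212), 'se', np.float64(0.63))
now slot (array([-0.98, -1.59]), np.float64(0.0556), np.int64(204), 'se', np.float64(0.75))
now whole (array([-1.  , -0.58]), np.float64(0.055), np.int64(467), 'se', np.float64(0.14))
```

Run:
```python
from ov import *
def sec(d,O,U,z,e):
    V=np.array([-U[1],U[0]]);W=cloud("side",d).reshape(-1,3);x=(W[:,:2]-O)@U-e;y=(W[:,:2]-O)@V;r=[]
    for lo,hi in ((.005,.035),(.035,.065),(.11,.135),(.135,.163)):
        k=(x>lo)&(x<hi)&(abs(y)<.014)&(abs(W[:,2]-z)<.009); r.append((np.median(W[k,2]).round(4)*1000,k.sum()))
    return [(round(float(a),1),int(b)) for a,b in r]
b=np.radians(120);Ub=np.array([np.cos(b),np.sin(b)])
print("table",sec(np.load("side0.npz")['d'],np.array([.5991,.2327])-.085*Ub,Ub,.010,0))
print("hover",sec(np.load("c5.npz")['d'],O,U,.0635,.0124))
D=[];F=[];T=[];R=np.c_[np.r_[U,0],np.r_[-V,0],[0,0,-1]]
for _ in range(8):
    D.append(env.read_camera("side")[1]); s=env.get_state();F.append(R.T@s['wrist_force']);T.append(R.T@s['ft_torque'])
print("now",sec(np.median(D,0),O,U,.056,.0065))
print(np.mean(F,0).round(2),np.std(F,0).round(2),np.mean(T,0).round(3),np.std(T,0).round(3),s['tcp_pos'].round(4),s['clock'])
```

```text
table [(10.0, 76), (10.1, 78), (10.4, 64), (10.1, 63)]
hover [(61.1, 103), (61.7, 91), (63.4, 80), (63.4, 24)]
now [(57.2, 94), (56.2, 100), (54.2, 68), (53.4, 28)]
[ 0.   -0.35  2.9 ] [0.38 0.59 0.54] [ 0.169 -0.044  0.007] [0.02  0.029 0.04 ] [0.633  0.1069 0.0295] 14.7
```

The averaged readings show the bar pitched about -1.8°, slot end high, bearing on the outer edge of the landing. Hovering it hung about +1° the other way, so it lies flat roughly 1 mm higher. I'll raise it 1 mm and measure again.

>>> arm_command --rows '[{"delta_pos": [0, 0, -0.05], "rot": [0, 0, 0], "fingers": 0.8}, {"delta_pos": [0, 0, 0], "rot": [0, 0, 0], "fingers": 0.8}, {"delta_pos": [0, 0, 0], "rot": [0, 0, 0], "fingers": 0.8}]'

```text
clock: 15.0
tcp_pos: [0.6329, 0.1068, 0.0304]
orientation: [0.0, 0.827, 0.562, -0.0]
wrist_force: [-0.5, -0.5, -4.4]
finger_gap: 0.0322
```

```bash
cat > m.py <<'E'
from ov import *
def run(e,n=8):
    D=[];F=[];T=[];R=np.c_[np.r_[U,0],np.r_[-V,0],[0,0,-1]]
    for _ in range(n):
        p,d=env.read_camera("side");D.append(d); s=env.get_state();F.append(R.T@s['wrist_force']);T.append(R.T@s['ft_torque'])
    d=np.median(D,0);W=cloud("side",d).reshape(-1,3);x=(W[:,:2]-O)@U-e;y=(W[:,:2]-O)@V
    k=((x>.005)&(x<.065)|(x>.11)&(x<.163))&(abs(y)<.014)&(abs(W[:,2]-.056)<.009)
    A=np.c_[x[k],y[k],np.ones(k.sum())];c=np.linalg.lstsq(A,W[k,2],rcond=None)[0]
    print("pitch,roll deg",np.degrees(c[:2]).round(2),"z tip",(c[2]*1000).round(1))
    print("F tool",np.mean(F,0).round(2),"T",np.mean(T,0).round(3),s['tcp_pos'].round(4),"gap x",round(float((s['tcp_pos'][:2]-O)@U-.0906)*1000,1),"lat",round(float((s['tcp_pos'][:2]-O)@V)*1000,1),s['orientation'].round(4),s['finger_gap'].round(4),s['clock'])
    return p
E
python3 -c "
import m;m.run(.0065)"
```

```text
pitch,roll deg [-0.1  -0.32] z tip 55.8Traceback (most recent call last):
  File "<string>", line 2, in <module>
    import m;m.run(.0065)
             ~~~~~^^^^^^^
  File "m.py", line 10, in run
    print("F tool",np.mean(F,0).round(2),"T",np.mean(T,0).round(3),s['tcp_pos'].round(4),"gap x",round(float((s['tcp_pos'][:2]-O)@U-.0906)*1000,1),"lat",round(float((s['tcp_pos'][:2]-O)@V)*1000,1),s['orientation'].round(4),s['finger_gap'].round(4),s['clock'])
                                                                                                                                                                                                                               ^^^^^^^^^^^^^^^^^^^^^
AttributeError: 'float' object has no attribute 'round'
```

Flat now: pitch -0.1°, tip top at 55.8 mm, bearing on the landing with about 2 N. Now I slide it up to the shoulder gently.

```bash
sed -i "s/s\['finger_gap'\].round(4)/round(s['finger_gap'],4)/" m.py
```

>>> arm_command --rows '[{"delta_pos": [-0.04, 0, 0], "rot": [0, 0, 0], "fingers": 0.8}, {"delta_pos": [-0.04, 0, 0], "rot": [0, 0, 0], "fingers": 0.8}, {"delta_pos": [-0.04, 0, 0], "rot": [0, 0, 0], "fingers": 0.8}, {"delta_pos": [0, 0, 0], "rot": [0, 0, 0], "fingers": 0.8}]'

```text
clock: 15.8
tcp_pos: [0.6322, 0.1047, 0.0306]
orientation: [-0.0, 0.827, 0.562, 0.0]
wrist_force: [0.6, 0.9, -4.9]
finger_gap: 0.0326
```

>>> arm_command --rows '[{"delta_pos": [-0.03, 0, 0], "rot": [0, 0, 0], "fingers": 0.8}, {"delta_pos": [-0.03, 0, 0], "rot": [0, 0, 0], "fingers": 0.8}, {"delta_pos": [0, 0, 0], "rot": [0, 0, 0], "fingers": 0.8}]'

```text
clock: 16.1
tcp_pos: [0.6317, 0.1035, 0.0305]
orientation: [-0.0, 0.827, 0.562, 0.0]
wrist_force: [1.2, 0.1, -4.3]
finger_gap: 0.0325
```

>>> arm_command --rows '[{"delta_pos": [-0.025, 0, 0], "rot": [0, 0, 0], "fingers": 0.8}, {"delta_pos": [-0.025, 0, 0], "rot": [0, 0, 0], "fingers": 0.8}, {"delta_pos": [0, 0, 0], "rot": [0, 0, 0], "fingers": 0.8}]'

```text
clock: 16.4
tcp_pos: [0.6313, 0.1025, 0.0305]
orientation: [0.0, 0.827, 0.562, 0.0]
wrist_force: [0.6, 1.4, -3.8]
finger_gap: 0.0317
```

>>> arm_command --rows '[{"delta_pos": [-0.02, 0, 0], "rot": [0, 0, 0], "fingers": 0.8}, {"delta_pos": [-0.02, 0, 0], "rot": [0, 0, 0], "fingers": 0.8}, {"delta_pos": [0, 0, 0], "rot": [0, 0, 0], "fingers": 0.8}]'

```text
clock: 16.7
tcp_pos: [0.631, 0.1018, 0.0305]
orientation: [-0.0, 0.827, 0.562, 0.0]
wrist_force: [0.9, 0.2, -3.7]
finger_gap: 0.0322
```

>>> arm_command --rows '[{"delta_pos": [-0.02, 0, 0], "rot": [0, 0, 0], "fingers": 0.8}, {"delta_pos": [-0.01, 0, 0], "rot": [0, 0, 0], "fingers": 0.8}, {"delta_pos": [0, 0, 0], "rot": [0, 0, 0], "fingers": 0.8}]'

```text
clock: 17.0
tcp_pos: [0.6309, 0.1015, 0.0305]
orientation: [-0.0, 0.827, 0.562, 0.0]
wrist_force: [0.6, 2.6, -3.6]
finger_gap: 0.0324
```

>>> arm_command --rows '[{"delta_pos": [-0.015, 0, 0], "rot": [0, 0, 0], "fingers": 0.8}, {"delta_pos": [-0.01, 0, 0], "rot": [0, 0, 0], "fingers": 0.8}, {"delta_pos": [0, 0, 0], "rot": [0, 0, 0], "fingers": 0.8}]'

```text
clock: 17.3
tcp_pos: [0.6308, 0.1015, 0.0306]
orientation: [-0.0, 0.827, 0.562, 0.001]
wrist_force: [1.5, 4.7, -3.8]
finger_gap: 0.0321
```

```bash
python3 -c "
import m;m.run(.001,5)"
```

```text
pitch,roll deg [ 0.12 -0.82] z tip 55.6
F tool [4.98 0.06 4.58] T [0.071 1.023 0.022] [0.6309 0.1015 0.0306] gap x 0.7 lat -0.0 [-3.000e-04  8.272e-01  5.619e-01  6.000e-04] 0.0322 17.55
```

Contact at the shoulder, with 5 N of push, flat and level. Adding push in small steps.

>>> arm_command --rows '[{"delta_pos": [-0.01, 0, 0], "rot": [0, 0, 0], "fingers": 0.8}, {"delta_pos": [-0.01, 0, 0], "rot": [0, 0, 0], "fingers": 0.8}, {"delta_pos": [0, 0, 0], "rot": [0, 0, 0], "fingers": 0.8}]'

```text
clock: 17.85
tcp_pos: [0.6309, 0.1015, 0.0306]
orientation: [-0.0, 0.827, 0.562, 0.001]
wrist_force: [2.6, 6.8, -5.5]
finger_gap: 0.0325
```

```bash
python3 -c "
import m;m.run(0,5)"
```

```text
pitch,roll deg [ 0.12 -1.17] z tip 55.6
F tool [ 5.73 -0.32  4.63] T [0.068 1.267 0.037] [0.6308 0.1015 0.0306] gap x 0.6 lat 0.0 [-5.000e-04  8.272e-01  5.620e-01  9.000e-04] 0.0323 18.1
```

>>> arm_command --rows '[{"delta_pos": [-0.015, 0, 0], "rot": [0, 0, 0], "fingers": 0.8}, {"delta_pos": [-0.015, 0, 0], "rot": [0, 0, 0], "fingers": 0.8}, {"delta_pos": [0, 0, 0], "rot": [0, 0, 0], "fingers": 0.8}, {"delta_pos": [0, 0, 0], "rot": [0, 0, 0], "fingers": 0.8}]'

```text
clock: 18.5
tcp_pos: [0.6308, 0.1015, 0.0307]
orientation: [-0.001, 0.827, 0.562, 0.001]
wrist_force: [2.8, 6.4, -5.3]
finger_gap: 0.0318
```

```bash
python3 -c "
import m;m.run(0,6)"
```

```text
pitch,roll deg [ 0.32 -0.02] z tip 55.3
F tool [ 7.85 -0.19  4.23] T [0.082 1.591 0.051] [0.6308 0.1015 0.0307] gap x 0.6 lat -0.0 [-8.000e-04  8.271e-01  5.621e-01  1.300e-03] 0.0321 18.8
```

>>> arm_command --rows '[{"delta_pos": [-0.015, 0, 0], "rot": [0, 0, 0], "fingers": 0.8}, {"delta_pos": [-0.015, 0, 0], "rot": [0, 0, 0], "fingers": 0.8}, {"delta_pos": [-0.015, 0, 0], "rot": [0, 0, 0], "fingers": 0.8}, {"delta_pos": [0, 0, 0], "rot": [0, 0, 0], "fingers": 0.8}, {"delta_pos": [0, 0, 0], "rot": [0, 0, 0], "fingers": 0.8}]'

```text
clock: 19.3
tcp_pos: [0.6309, 0.1014, 0.0308]
orientation: [-0.001, 0.827, 0.562, 0.002]
wrist_force: [3.6, 9.5, -4.3]
finger_gap: 0.032
```

Run:
```python
import m
from ov import *
p=m.run(0,12)
im=cv2.resize(p[165:225,280:330],None,fx=10,fy=10,interpolation=cv2.INTER_CUBIC)
cv2.imwrite("pics/s7.png",cv2.convertScaleAbs(im,alpha=1.5,beta=0))
```

```text
pitch,roll deg [ 0.37 -0.22] z tip 55.3
F tool [ 9.87 -0.58  4.76] T [0.158 2.073 0.082] [0.6309 0.1014 0.0308] gap x 0.6 lat -0.1 [-0.0011  0.8269  0.5623  0.0021] 0.0322 19.9
```

View pics/s7.png

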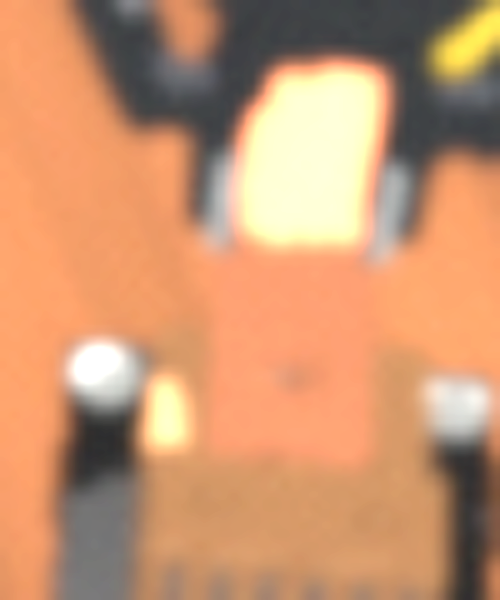

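The bar end sits against the head. Its edges at crop columns 207 and 370 are centred between the landing edges at about 140 and 445, and the tapped hole shows in the middle of the slot at (293,375). One last trim, then a check.

>>> arm_command --rows '[{"delta_pos": [-0.01, 0, 0.01], "rot": [0, 0, 0], "fingers": 0.8}, {"delta_pos": [0, 0, 0], "rot": [0, 0, 0], "fingers": 0.8}, {"delta_pos": [0, 0, 0], "rot": [0, 0, 0], "fingers": 0.8}, {"delta_pos": [0, 0, 0], "rot": [0, 0, 0], "fingers": 0.8}]'

```text
clock: 20.3
tcp_pos: [0.6309, 0.1014, 0.0307]
orientation: [-0.001, 0.827, 0.562, 0.002]
wrist_force: [3.5, 10.3, -4.5]
finger_gap: 0.0321
```

Run:
```python
import m
m.run(0,12)
```

```text
pitch,roll deg [ 0.23 -0.75] z tip 55.5
F tool [10.44 -0.79  4.72] T [0.166 2.184 0.069] [0.6309 0.1014 0.0307] gap x 0.6 lat -0.0 [-0.0012  0.8269  0.5624  0.0022] 0.032 20.9
```

Steady at 10.4 N, flat and centred, so I'm handing in.

```bash
python3 -c "
from workcell import env
print(env.hand_in())"
```

```text
the job is handed in; nothing more can be done
None
```

The bar is on the shunt's free landing with its two-slot end against the shoulder, still gripped at 90 N and still pushed. I handed the job in at about 21 s of the 48 s.

**Last checks**
- **Push:** the wrist force along the bar was steady at about 10.4 N. Up to about 2 N of that may be friction on the landing rather than push on the shoulder.
- **Flatness:** pitch measured about 0.2°, with the tip's top face at 55.5 mm against a nominal 56 mm. Roll read anywhere from 0° to -1.2° between checks, which I take as depth noise.
- **Position:** the bar lies within about 1 mm of the shunt's centre line. Its heading is 68.4° against a measured shunt axis of 68.3°. The outer hole shows in the middle of its slot. The inner slot is hidden behind the head and was not seen.
- **Other objects:** I touched nothing else that I know of, but I did not compare their positions at the end.

**What disagreed**
- **Finger height:** the fingers really ended about 17–20 mm above the reported TCP. The first grasp therefore closed above the bar without moving it, and I regripped lower.
- **Grip opening:** the opening reads 32 mm on a 40 mm bar, though the hold stayed firm and the reading steady.
- **First lay-down:** this was about 1 mm too low and tilted the bar, so I raised it before sliding it to the shoulder.

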